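# Build up the sprocket stack on a rear hub

## Robot

A 6-joint arm with a two-finger parallel gripper is mounted at the origin on the work surface; the furniture and walls round the work are solid. World frame = base frame: x ahead of the robot, y to its left, z up, the work surface at z = 0. Lengths are in m, angles in rad, forces in N, time in s.
With the tool pointing down it reaches from about 0.3 to 0.75 m from the base axis. Payload 8.5 kg.
Tool frame: the origin (TCP) lies on the centre line of the jaws, within the pads' length; the fingertips stand 17 mm ahead of it and the grasp point (between the pads) lies 2 mm behind it; z points along the fingers, y is the line along which they close (so a half turn about z gives the same grasp; the last joint's range is limited). The gripper opens to 88 mm and grips with 3 to 60 N. Pads are 18 mm wide; open, the fingers measure 123 mm over their backs; the gripper's body (75 mm by 187 mm) begins 45 mm behind the grasp point.
Start: joints at [-1.379, 0.381, 1.297, -0, 1.464, -0.215], TCP at [0.218, -0.505, 0.256] pointing down, gripper open.
Joint ranges: [-3.11, 3.11], [-0.89, 2.33], [0.22, 2.48], [-1.42, 4.56], [0.17, 2.85], [-2.88, 2.88]. Speed limits (rad/s): [2.39, 2.39, 3.14, 3.14, 3.14, 3.14].

## Interface

Orientations are given as [roll, pitch, yaw] about the fixed x, y, z axes, in that order (R = Rz(yaw) Ry(pitch) Rx(roll)).
In Python, from cell import env, viewer, nets gives the robot as it stands. The module is installed in compiled form; this text tells all that it offers.
- The arm moves only by the tool step_arm, never from a script. Its argument "commands" is a list of rows, each an object of numbers: "dx", "dy", "dz": the shift along the tool's x, y, z in m; "rx", "ry", "rz": the turn, a rotation vector about the tool's x, y, z in rad; "jaw": the opening, from 0 (shut) to 1 (fully open). A call has 1 to 5 rows; each row is the pose to reach, as a shift and turn from the pose commanded when the call began, along the tool's axes at that moment; what a row does not reach only later rows make up. A row lasts 1/10 s, in which the tool goes at most 50 mm and 8.59 degrees, less where a joint would pass 70% of its speed; a pose out of reach is approached as far as the arm can. A call with a gripper value outside its range is refused whole. The fingers move at their own pace and stop on an object; "force" is the grip in N (left out, the last holds). Time passes only in rows, so rows that repeat a pose let the fingers close. It gives the time, the measured TCP pose, the force, the opening and the grip force at its end, in the units of the state.
- env.sense(): the state, without advancing time (a new reading comes with each control period).
- viewer.snapshot(name): name is "scene" or "top"; returns the picture (384x512x3 uint8, red, green, blue); there is no depth.
- viewer.camera_model(name): a dict with "fx", "fy", "cx", "cy" (pixels), "R" (3x3) and "t" (3): a world point X has camera coordinates R X + t. Camera axes: x right, y down, z forward; pixel columns grow to the right and rows downward; lengths in m; the calibration is good to about 2 mm. A picture is of the moment at which its call begins. camera_model takes no time and is no camera call.
- env.finish_job(): hands the job in; it is judged then, once.
Trained networks look in the newest picture that a camera, given by its name, has taken for a name from the list of things; names that differ only in an ending like _2 or _b are one class to them, and where a whole thing is asked for, a point or a joint stands for the part that bears it (a point fixed in the world has none). Each returns a list of dicts, best first, with "score" (0 to 1); they miss things now and then, are a little off and sometimes report something else, mostly with a low value. They report only what shows in the picture. A call takes as long as a camera call. They do not tell look-alikes from the thing itself.
- nets.find_in(camera, thing): "bbox" ([centre column, centre row, width, height] in pixels, round what is visible of it).
- nets.tip_of(camera, thing): "centre" ([column, row] in pixels: a listed point, or the origin of a listed thing).
The state is a dict: "time_s": time; "joint_positions": joint angles; "joint_vel": joint speeds; "joint_torque": joint torques, N m; "position": TCP position; "ee_rot": TCP orientation; "wrist_force": force on the tool from outside, world axes, zero at the start; "ft_torque": the same for the moment, N m; "width": finger opening in m; "finger_force": force on a finger pad.
Only numpy, scipy, OpenCV 4.12 (cv2) and the standard library are available. Lean on these libraries where they do the work, as an engineer would, in place of code of your own. Each camera call takes 0.05 s, during which the arm holds its last target. There are 200 camera calls.

## Task

Fit this hub with its sprocket, ready for the lock ring to be screwed tight: on the hub's upright splined driver stack the tall spacer lowest, the smaller sprocket on top of it, the thin spacer on top of the sprocket, and the lock ring on top of all, each flat on the one below. Turn none of them over, and leave the larger sprocket where it lies.

Things in the scene. Friction and masses are not known exactly. Their poses are not given: they have to be found in the camera images.
- hub: Bare bicycle rear hub, aluminium and steel, fixed upright in a round grey bench stand 110 mm across. Origin: centre of the stand's underside on the hub's axis, z up. Upper flange 90 mm across, top at 80 mm; on it a dark collar 47 mm across, top at 88 mm; from its centre rises the splined driver for the stack. Highest point: axle end at 150 mm.
- hub_seat (a point): Centre of the collar's flat top, where the lowest part's underside comes to lie, 88 mm above the bench; z up. Above it: splined driver 33 mm across to 35 mm (top edge bevelled in 2.5 mm), threaded nose 28 mm across to 43 mm, cone narrowing to 12 mm across at 56 mm, axle end 10 mm across to 62 mm. The cone centres a ring that comes down a few mm off the axis.
- tall_spacer: Plain aluminium ring with a turned groove round its middle, 45 mm outside, 38 mm bore, 20 mm high, about 45 g. Lies flat on the work surface; origin: centre of its underside, on its axis, z up.
- small_sprocket: The smaller of two steel sprockets: 14 teeth, 62 mm over the teeth, 38 mm bore, 9 mm high in all, 70 g. Base ring 46 mm across below; the 4 mm tooth plate is on top (5 to 9 mm up) and can be gripped by the teeth. Goes on the hub the way up it lies. Lies flat on the work surface; origin: centre of its underside, on its axis, z up.
- thin_spacer: Plain flat aluminium ring, 51 mm outside, 38 mm bore, 8 mm high, smooth outside, about 30 g. Lies flat on the work surface; origin: centre of its underside, on its axis, z up.
- lock_ring: Thick-walled steel ring with six rectangular spanner notches in its rim, 56 mm outside, 33 mm bore, 8 mm high, about 70 g. Lies flat on the work surface; origin: centre of its underside, on its axis, z up.
- large_sprocket: The larger of the two steel sprockets: 18 teeth, 78 mm over the teeth, otherwise like the smaller one. Not wanted today; it stays on the bench. Lies flat on the work surface; origin: centre of its underside, on its axis, z up.
Not all that is in view belongs to the job. Several things have the shape of the tall_spacer; the one meant has the colours described above.

How it is judged:
By the outcome, as a careful person would: the job done as asked, in the order asked, and still so for the second after the job is handed in, with the robot touching nothing.
It also fails if it takes over 115 s, if anything falls off the work surface, if the arm or the gripper's body presses on something with over 40 N, if the wrist force passes 120 N, or if a joint passes its speed limit or range.

## Working session

There is one attempt and no reset: what is moved stays moved. The work goes in short steps, Python scripts to look and compute and a tool call to move; the robot and the scene stay as the last step left them, time stands still between calls to the robot, and variables do not carry over. Pictures are saved under pics/ and viewed, at most 14 in all, crops included, and the job is handed in when it is done.

Besides the shell and the picture viewer there is one more tool, called after "Call:" in YAML: its name, and indented under it one key for each argument. step_arm: Moves the arm, as the interface text tells. Its arguments: {"type":"object","properties":{"commands":{"type":"array","items":{"type":"object","properties":{"dx":{"type":"number"},"dy":{"type":"number"},"dz":{"type":"number"},"rx":{"type":"number"},"ry":{"type":"number"},"rz":{"type":"number"},"jaw":{"type":"number"}}}},"force":{"type":"number"}},"required":["commands"]}

```bash
mkdir -p pics; cat > h.py <<'E'
import numpy as np, cv2
from cell import env, viewer, nets
def snap(c,f=None):
    im=viewer.snapshot(c)
    if f: cv2.imwrite('pics/'+f,im[:,:,::-1])
    return im
def ray(c,px,z):
    m=viewer.camera_model(c);R=np.array(m['R']);t=np.array(m['t'])
    d=R.T@np.array([(px[0]-m['cx'])/m['fx'],(px[1]-m['cy'])/m['fy'],1]);o=-R.T@t
    return o+d*(z-o[2])/d[2]
def proj(c,X):
    m=viewer.camera_model(c);p=np.array(m['R'])@np.array(X)+np.array(m['t'])
    return np.array([m['fx']*p[0]/p[2]+m['cx'],m['fy']*p[1]/p[2]+m['cy']])
E
python3 - <<'E'
from h import *
a=snap('top');b=snap('scene')
cv2.imwrite('pics/top0.png',cv2.resize(a,(800,600))[:,:,::-1]);cv2.imwrite('pics/scene0.png',cv2.resize(b,(800,600))[:,:,::-1])
for c in('top','scene'):
  m=viewer.camera_model(c);print(c,m['fx'],-np.array(m['R']).T@m['t'])
  for n,z in dict(hub=0,hub_seat=.088,tall_spacer=0,small_sprocket=0,thin_spacer=0,lock_ring=0,large_sprocket=0).items():
    for r in nets.tip_of(c,n)[:5]: print(n,np.round(r['centre'],1),round(r['score'],2),ray(c,r['centre'],z).round(4)[:2])
print(env.sense())
E
```

```text
top 455.89391306951177 [ 0.44791037 -0.06287872  1.0703348 ]
hub_seat [228.5 140.2] 0.89 [0.6483 0.0207]
tall_spacer [304.8 258.6] 0.68 [ 0.388  -0.1532]
tall_spacer [221.5 226.7] 0.66 [0.4605 0.0418]
small_sprocket [349.2 232.3] 0.82 [ 0.4497 -0.2567]
thin_spacer [168.5 224.9] 0.67 [0.4638 0.1665]
lock_ring [271.5 228.4] 0.77 [ 0.4574 -0.0754]
large_sprocket [306.7 204.8] 0.86 [ 0.5133 -0.1577]
scene 440.4682774979181 [-0.09072644  0.39394138  0.56703264]
hub [191.7 193.9] 0.98 [0.6486 0.0215]
hub_seat [185.5 155. ] 0.95 [0.6719 0.0163]
tall_spacer [231.4 239.9] 0.95 [0.465  0.0373]
tall_spacer [246.8 180.2] 0.72 [ 0.622  -0.1119]
tall_spacer [187.3 191.5] 0.65 [0.6628 0.0248]
thin_spacer [176.2 268. ] 0.77 [0.4595 0.161 ]
thin_spacer [292.5 193.9] 0.25 [ 0.5152 -0.1625]
lock_ring [278.  222.5] 0.42 [ 0.4537 -0.0708]
large_sprocket [294.6 195.8] 0.62 [ 0.5067 -0.1615]
{'time_s': 0.8, 'joint_positions': array([-1.37934112e+00,  3.80567033e-01,  1.29738915e+00, -4.83841536e-06,
        1.46361052e+00, -2.15300133e-01]), 'joint_vel': array([-0.00109644, -0.00089374, -0.001439  ,  0.00014663, -0.00038035,
        0.00185912]), 'joint_torque': array([-4.88656169e-04, -4.37761188e+01, -2.24720013e+01,  7.13164383e-02,
        3.13591794e-02,  1.88635283e-05]), 'position': array([ 0.21759008, -0.50510604,  0.25576978]), 'ee_rot': array([3.14156833e+00, 1.02446087e-05, 4.06755856e-01]), 'wrist_force': array([ 3.17101820e-01, -7.91983458e-01,  3.42937071e-05]), 'ft_torque': array([0.03058396, 0.01764892, 0.04251351]), 'finger_force': 0.0, 'width': 0.08827538106738571}
```

View pics/top0.png

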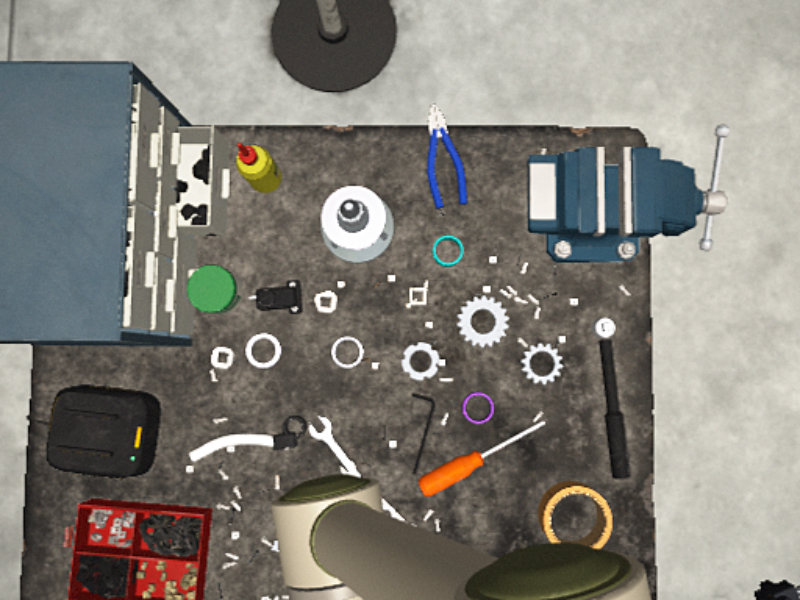

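View pics/scene0.png

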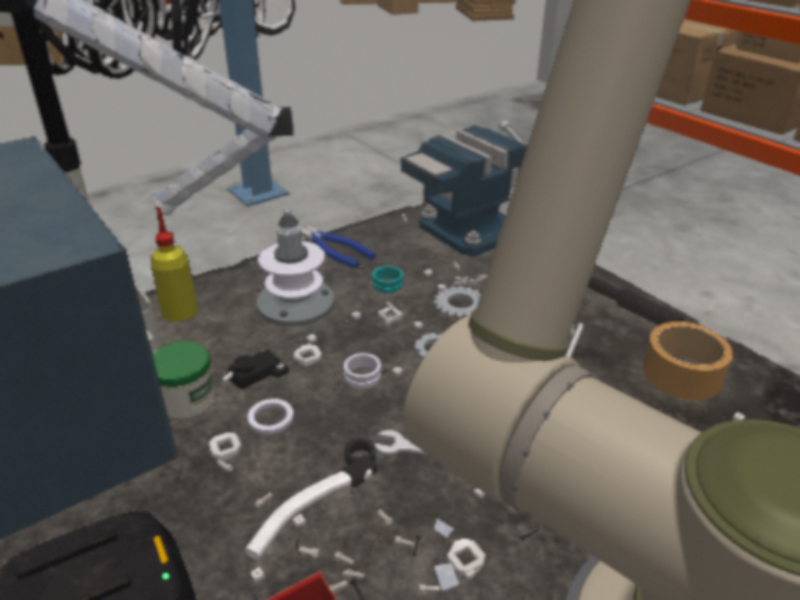

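Top picture (800x600): candidates with the tall spacer's shape are the silver ring (347,352), the cyan ring (448,250) and the purple ring (478,408). Aluminium means the silver one. The others: thin spacer (263,350), lock ring with notches (421,361), small sprocket (542,364), large sprocket (483,321), hub (357,222). Next I'll check the choice in a crop and refine the positions.

```bash
cat >> h.py <<'E'
from scipy.optimize import minimize
def circ(c,x,y,z,r,s):
    a=np.linspace(0,6.283,48)
    return np.array([proj(c,[x+r*np.cos(t),y+r*np.sin(t),z])*s for t in a],np.float32)
def ringmask(c,shape,s,x,y,z0,z1,ro,ri):
    m=np.zeros(shape,np.uint8);t=circ(c,x,y,z1,ro,s);b=circ(c,x,y,z0,ro,s)
    f=lambda im,p,v:cv2.fillConvexPoly(im,np.round(p*16).astype(np.int32),v,shift=4)
    f(m,cv2.convexHull(np.vstack([t,b])),1)
    i1=np.zeros_like(m);i2=i1.copy();f(i1,circ(c,x,y,z1,ri,s),1);f(i2,circ(c,x,y,z0,ri,s),1)
    m[(i1&i2)>0]=0
    return m
def fit(c,im,x0,y0,z0,z1,ro,ri,s=4):
    g=cv2.resize(cv2.cvtColor(im,cv2.COLOR_RGB2GRAY),None,fx=s,fy=s,interpolation=cv2.INTER_CUBIC).astype(np.float32)
    off=(s-1)/2
    p=proj(c,[x0,y0,z1])*s;R=int(ro*460*s*1.5)
    sl=(slice(int(p[1])-R,int(p[1])+R),slice(int(p[0])-R,int(p[0])+R))
    G=g[sl];G=np.minimum(G,np.percentile(G,90))
    def cost(v):
        m=ringmask(c,g.shape,s,v[0],v[1],z0,z1,ro,ri)[sl].astype(np.float32);m=cv2.GaussianBlur(m,(0,0),s*.6)
        return -np.corrcoef(m.ravel(),G.ravel())[0,1]
    r=minimize(cost,[x0,y0],method='Nelder-Mead',options=dict(initial_simplex=[[x0,y0],[x0+.004,y0],[x0,y0+.004]],xatol=1e-4,fatol=1e-4))
    return r.x,-r.fun
E
python3 - <<'E'
from h import *
a=snap('top')
cv2.imwrite('pics/crop1.png',cv2.resize(a[150:280,140:380],(800,433),interpolation=cv2.INTER_CUBIC)[:,:,::-1])
for n,arg in dict(tall=(.4605,.0418,0,.02,.0225,.019),small=(.4497,-.2567,.005,.009,.0285,.019),thin=(.4638,.1665,0,.008,.0255,.019),lock=(.4574,-.0754,0,.008,.028,.0165),flange=(.6483,.0207,.078,.08,.045,.0235),large=(.5133,-.1577,.005,.009,.036,.019)).items():
    x,s=fit('top',a,*arg);print(n,x.round(4),round(s,3))
# dark-bore angle/teeth phase of small sprocket & lock notches
E
```

```text
Traceback (most recent call last):
  File "h.py", line 34, in fit
    r=minimize(cost,[x0,y0],method='Nelder-Mead',options=dict(initial_simplex=[[x0,y0],[x0+.004,y0],[x0,y0+.004]],xatol=1e-4,fatol=1e-4))
  File "h.py", line 32, in cost
    m=ringmask(c,g.shape,s,v[0],v[1],z0,z1,ro,ri)[sl].astype(np.float32);m=cv2.GaussianBlur(m,(0,0),s*.6)
      ~~~~~~~~^^^^^^^^^^^^^^^^^^^^^^^^^^^^^^^^^^^
  File "h.py", line 22, in ringmask
    i1=np.zeros_like(m);i2=i1.copy();f(i1,circ(c,x,y,z1,ri,s),1);f(i2,circ(c,x,y,z0,ri,s),1)
                                          ~~~~^^^^^^^^^^^^^^^
  File "h.py", line 17, in circ
    return np.array([proj(c,[x+r*np.cos(t),y+r*np.sin(t),z])*s for t in a],np.float32)
                     ~~~~^^^^^^^^^^^^^^^^^^^^^^^^^^^^^^^^^^^
  File "h.py", line 12, in proj
    m=viewer.camera_model(c);p=np.array(m['R'])@np.array(X)+np.array(m['t'])
ValueError: time passes only in moves, steps and waits
```

View pics/crop1.png

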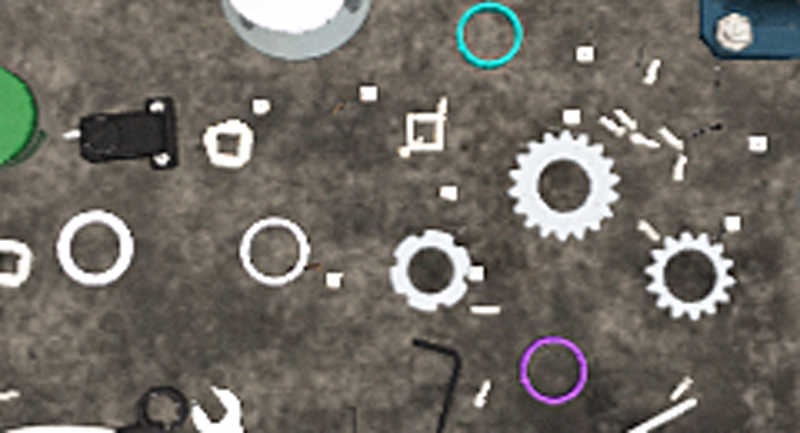

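The crop confirms it: silver tall ring at (275,251), thicker thin spacer at (95,248), notched lock ring at (431,270), 14-tooth sprocket at (690,275), cyan and purple decoys.

```bash
python3 - <<'E'
s=open('h.py').read()
s=s.replace("from cell import env, viewer, nets\n","from cell import env, viewer, nets\nCM={c:viewer.camera_model(c) for c in('top','scene')}\n").replace("m=viewer.camera_model(c)","m=CM[c]")
s=s.replace("z])*s for t","z])*s+(s-1)/2 for t").replace("    off=(s-1)/2\n","")
open('h.py','w').write(s)
E
python3 - <<'E'
from h import *
a=snap('top')
for n,arg in dict(tall=(.4605,.0418,0,.02,.0225,.019),small=(.4497,-.2567,.005,.009,.0285,.019),thin=(.4638,.1665,0,.008,.0255,.019),lock=(.4574,-.0754,0,.008,.028,.0165),flange=(.6483,.0207,.078,.08,.045,.0235),large=(.5133,-.1577,.005,.009,.036,.019)).items():
    x,s=fit('top',a,*arg);print(n,x.round(4),round(s,3))
b=snap('scene')
for n,arg in dict(tall=(.4605,.0418,0,.02,.0225,.019),thin=(.4638,.1665,0,.008,.0255,.019),flange=(.6483,.0207,.078,.08,.045,.0235)).items():
    x,s=fit('scene',b,*arg);print(n,x.round(4),round(s,3))
print(env.sense()['time_s'])
E
```

```text
tall [0.4646 0.04  ] 0.904
small [ 0.4495 -0.2491] 0.784
thin [0.4661 0.1668] 0.96
lock [ 0.4517 -0.0689] 0.847
flange [0.6539 0.0277] 0.866
large [ 0.5116 -0.1618] 0.861
tall [0.4651 0.0367] 0.885
thin [0.4662 0.1642] 0.935
flange [0.6535 0.0266] 0.472
0.95
```

```bash
cat > g.py <<'E'
import sys
from h import *
from scipy.spatial.transform import Rotation as Ro
def go(x,y,z,yaw):
    s=env.sense();R=Ro.from_euler('xyz',s['ee_rot'])
    d=R.inv().apply(np.array([x,y,z])-s['position']);r=(R.inv()*Ro.from_euler('xyz',[np.pi,0,yaw])).as_rotvec()
    print('d',d.round(4),'r',r.round(4),'pos',s['position'].round(4),'rot',s['ee_rot'].round(3),'w',round(s['width'],4),'F',s['wrist_force'].round(1),'t',s['time_s'])
if __name__=='__main__': go(*map(float,sys.argv[1:]))
E
python3 g.py .465 .0384 .2 1.5708
```

```text
d [ 0.4422 -0.4013  0.0558] r [-0.    -0.    -1.164] pos [ 0.2176 -0.5051  0.2557] rot [-3.142 -0.     0.407] w 0.0878 F [-0.2  0.   0.1] t 0.95
```

Call:
step_arm:
  commands:
    - {"dx": 0.4422,"dy": -0.4013,"dz": 0.0558,"rz": -1.164,"jaw": 1}
    - {"dx": 0.4422,"dy": -0.4013,"dz": 0.0558,"rz": -1.164}
    - {"dx": 0.4422,"dy": -0.4013,"dz": 0.0558,"rz": -1.164}
    - {"dx": 0.4422,"dy": -0.4013,"dz": 0.0558,"rz": -1.164}
    - {"dx": 0.4422,"dy": -0.4013,"dz": 0.0558,"rz": -1.164}
  force: 20

```text
$.commands[0]: bad value
```

```bash
python3 g.py .465 .0384 .15 1.5708
```

```text
d [ 0.4422 -0.4013  0.1058] r [-0.    -0.    -1.164] pos [ 0.2176 -0.5051  0.2557] rot [-3.142 -0.     0.407] w 0.0878 F [-0.2  0.   0.1] t 0.95
```

Call:
step_arm:
  commands:
    - {"dx": 0.18,"dy": -0.16,"dz": 0.02,"rz": -0.7}
    - {"dx": 0.18,"dy": -0.16,"dz": 0.02,"rz": -0.7}
    - {"dx": 0.18,"dy": -0.16,"dz": 0.02,"rz": -0.7}
    - {"dx": 0.18,"dy": -0.16,"dz": 0.02,"rz": -0.7}
    - {"dx": 0.18,"dy": -0.16,"dz": 0.02,"rz": -0.7}
  force: 20

```text
$.commands[0]: bad value
```

```bash
python3 g.py .465 .0384 .15 1.5708
```

```text
d [ 0.4422 -0.4013  0.1058] r [-0.    -0.    -1.164] pos [ 0.2176 -0.5051  0.2557] rot [-3.142 -0.     0.407] w 0.0878 F [-0.2  0.   0.1] t 0.95
```

Call:
step_arm:
  commands:
    - {"dx": 0.036,"dy": -0.032,"dz": 0.004,"rx": 0,"ry": 0,"rz": -0.14,"jaw": 1}
    - {"dx": 0.072,"dy": -0.064,"dz": 0.008,"rx": 0,"ry": 0,"rz": -0.28,"jaw": 1}
    - {"dx": 0.108,"dy": -0.096,"dz": 0.012,"rx": 0,"ry": 0,"rz": -0.42,"jaw": 1}
    - {"dx": 0.144,"dy": -0.128,"dz": 0.016,"rx": 0,"ry": 0,"rz": -0.56,"jaw": 1}
    - {"dx": 0.18,"dy": -0.16,"dz": 0.02,"rx": 0,"ry": 0,"rz": -0.7,"jaw": 1}
  force: 20

```text
time_s: 1.45
position: [0.32, -0.2852, 0.2358]
ee_rot: [3.141, 0.0, 1.112]
wrist_force: [0.6, 0.4, 0.1]
width: 0.0883
finger_force: 0.0
```

```bash
python3 g.py .465 .0384 .15 1.5708
```

```text
d [ 0.3543 -0.0134  0.0857] r [ 5.000e-04  3.000e-04 -4.588e-01] pos [ 0.32   -0.2852  0.2358] rot [3.141 0.    1.112] w 0.0883 F [0.6 0.4 0.1] t 1.45
```

Call:
step_arm:
  commands:
    - {"dx": 0.24,"dy": -0.01,"dz": 0.04,"rx": 0,"ry": 0,"rz": -0.459,"jaw": 1}
    - {"dx": 0.24,"dy": -0.01,"dz": 0.04,"rx": 0,"ry": 0,"rz": -0.459,"jaw": 1}
    - {"dx": 0.24,"dy": -0.01,"dz": 0.04,"rx": 0,"ry": 0,"rz": -0.459,"jaw": 1}
    - {"dx": 0.24,"dy": -0.01,"dz": 0.04,"rx": 0,"ry": 0,"rz": -0.459,"jaw": 1}
    - {"dx": 0.24,"dy": -0.01,"dz": 0.04,"rx": 0,"ry": 0,"rz": -0.459,"jaw": 1}

```text
time_s: 1.95
position: [0.4186, -0.0656, 0.1957]
ee_rot: [3.141, 0.0, 1.567]
wrist_force: [0.6, 0.0, 0.6]
width: 0.088
finger_force: 0.0
```

```bash
python3 g.py .465 .0384 .05 1.5708
```

```text
d [0.1042 0.0459 0.1457] r [ 0.0006  0.0001 -0.0041] pos [ 0.4186 -0.0656  0.1957] rot [3.141 0.    1.567] w 0.088 F [0.6 0.  0.6] t 1.95
```

Call:
step_arm:
  commands:
    - {"dx": 0.104,"dy": 0.046,"dz": 0.06,"rx": 0,"ry": 0,"rz": -0.004,"jaw": 1}
    - {"dx": 0.104,"dy": 0.046,"dz": 0.06,"rx": 0,"ry": 0,"rz": -0.004,"jaw": 1}
    - {"dx": 0.104,"dy": 0.046,"dz": 0.06,"rx": 0,"ry": 0,"rz": -0.004,"jaw": 1}
    - {"dx": 0.104,"dy": 0.046,"dz": 0.1,"rx": 0,"ry": 0,"rz": -0.004,"jaw": 1}
    - {"dx": 0.104,"dy": 0.046,"dz": 0.135,"rx": 0,"ry": 0,"rz": -0.004,"jaw": 1}

```text
time_s: 2.45
position: [0.4649, 0.0368, 0.0597]
ee_rot: [3.14, 0.0, 1.572]
wrist_force: [-0.2, -1.1, -1.2]
width: 0.0884
finger_force: 0.0
```

```bash
python3 - <<'E'
from g import *
go(.465,.0384,.02,1.5708)
b=snap('scene');a=snap('top')
cv2.imwrite('pics/c2.png',np.hstack([cv2.resize(b[180:300,160:300],(400,343),interpolation=2),cv2.resize(a[170:290,160:300],(400,343),interpolation=2)])[:,:,::-1])
E
```

```text
d [0.0016 0.     0.0397] r [0.0014 0.0003 0.0011] pos [0.4649 0.0368 0.0597] rot [3.14  0.    1.572] w 0.0884 F [-0.2 -1.1 -1.2] t 2.45
```

View pics/c2.png

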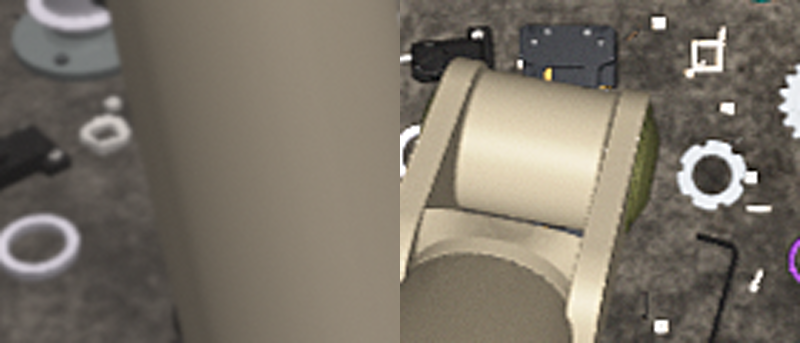

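The arm hides the part in both views (scene left, top right), so I'll grasp on the measured position.

Call:
step_arm:
  commands:
    - {"dx": 0.0015,"dy": 0,"dz": 0.03,"rx": 0,"ry": 0,"rz": 0,"jaw": 1}
    - {"dx": 0.0015,"dy": 0,"dz": 0.0397,"rx": 0,"ry": 0,"rz": 0,"jaw": 1}
    - {"dx": 0.0015,"dy": 0,"dz": 0.0397,"rx": 0,"ry": 0,"rz": 0,"jaw": 0.3}
    - {"dx": 0.0015,"dy": 0,"dz": 0.0397,"rx": 0,"ry": 0,"rz": 0,"jaw": 0.3}
    - {"dx": 0.0015,"dy": 0,"dz": 0.0397,"rx": 0,"ry": 0,"rz": 0,"jaw": 0.3}

```text
time_s: 3.05
position: [0.4652, 0.0372, 0.0223]
ee_rot: [3.139, 0.0, 1.57]
wrist_force: [1.3, 0.9, 0.2]
width: 0.0662
finger_force: 0.0
```

Call:
step_arm:
  commands:
    - {"dx": 0,"dy": 0,"dz": 0,"rx": 0,"ry": 0,"rz": 0,"jaw": 0.3}
    - {"dx": 0,"dy": 0,"dz": 0,"rx": 0,"ry": 0,"rz": 0,"jaw": 0.3}
    - {"dx": 0,"dy": 0,"dz": 0,"rx": 0,"ry": 0,"rz": 0,"jaw": 0.3}

```text
time_s: 3.35
position: [0.4647, 0.0374, 0.0214]
ee_rot: [3.141, 0.0, 1.57]
wrist_force: [-1.7, 0.3, 5.3]
width: 0.0447
finger_force: 20.0
```

```bash
python3 g.py .6537 .0272 .22 1.5708
```

```text
d [-0.0101  0.1891 -0.1985] r [ 0.0005  0.0001 -0.0009] pos [0.4647 0.0374 0.0214] rot [3.141 0.    1.57 ] w 0.0447 F [-1.7  0.3  5.3] t 3.35
```

Call:
step_arm:
  commands:
    - {"dx": 0,"dy": 0,"dz": -0.05,"rx": 0,"ry": 0,"rz": 0,"jaw": 0.3}
    - {"dx": 0,"dy": 0,"dz": -0.1,"rx": 0,"ry": 0,"rz": 0,"jaw": 0.3}
    - {"dx": 0,"dy": 0,"dz": -0.15,"rx": 0,"ry": 0,"rz": 0,"jaw": 0.3}
    - {"dx": 0,"dy": 0,"dz": -0.2,"rx": 0,"ry": 0,"rz": 0,"jaw": 0.3}
    - {"dx": 0,"dy": 0.04,"dz": -0.2,"rx": 0,"ry": 0,"rz": 0,"jaw": 0.3}

```text
time_s: 3.85
position: [0.5043, 0.0377, 0.2289]
ee_rot: [3.13, 0.002, 1.57]
wrist_force: [0.4, -0.4, -0.9]
width: 0.0441
finger_force: 20.0
```

```bash
python3 g.py .6537 .0272 .2 1.5708
```

```text
d [-0.0103  0.149   0.0307] r [ 0.012   0.002  -0.0006] pos [0.5043 0.0377 0.2289] rot [3.13e+00 2.00e-03 1.57e+00] w 0.0441 F [ 0.4 -0.4 -0.9] t 3.85
```

Call:
step_arm:
  commands:
    - {"dx": -0.011,"dy": 0.149,"dz": 0,"rx": 0,"ry": 0,"rz": 0,"jaw": 0.3}
    - {"dx": -0.011,"dy": 0.149,"dz": 0,"rx": 0,"ry": 0,"rz": 0,"jaw": 0.3}
    - {"dx": -0.011,"dy": 0.149,"dz": 0,"rx": 0,"ry": 0,"rz": 0,"jaw": 0.3}
    - {"dx": -0.011,"dy": 0.149,"dz": 0.02,"rx": 0,"ry": 0,"rz": 0,"jaw": 0.3}
    - {"dx": -0.011,"dy": 0.149,"dz": 0.02,"rx": 0,"ry": 0,"rz": 0,"jaw": 0.3}

```text
time_s: 4.35
position: [0.6532, 0.0262, 0.1976]
ee_rot: [-3.136, -0.001, 1.57]
wrist_force: [-0.7, 0.6, -0.7]
width: 0.0444
finger_force: 20.0
```

```bash
python3 - <<'E'
from g import *
b=snap('scene')
go(.6537,.0272,.15,1.5708)
cv2.imwrite('pics/c3.png',cv2.resize(b[70:230,100:310],(800,610)[:1]+(600,),interpolation=2)[:,:,::-1])
print([proj('scene',p).round(1) for p in([.6537,.0272,.15],[.6537,.0272,.088],[.6537,.0272,.18])])
E
```

```text
d [0.0008 0.0012 0.0494] r [-0.0044 -0.0006 -0.0009] pos [0.6528 0.0264 0.1994] rot [-3.137e+00 -1.000e-03  1.570e+00] w 0.0443 F [ 0.2 -0.9 -0.4] t 4.4
[array([182.7, 133.9]), array([185.1, 159.9]), array([181.4, 120.6])]
```

View pics/c3.png

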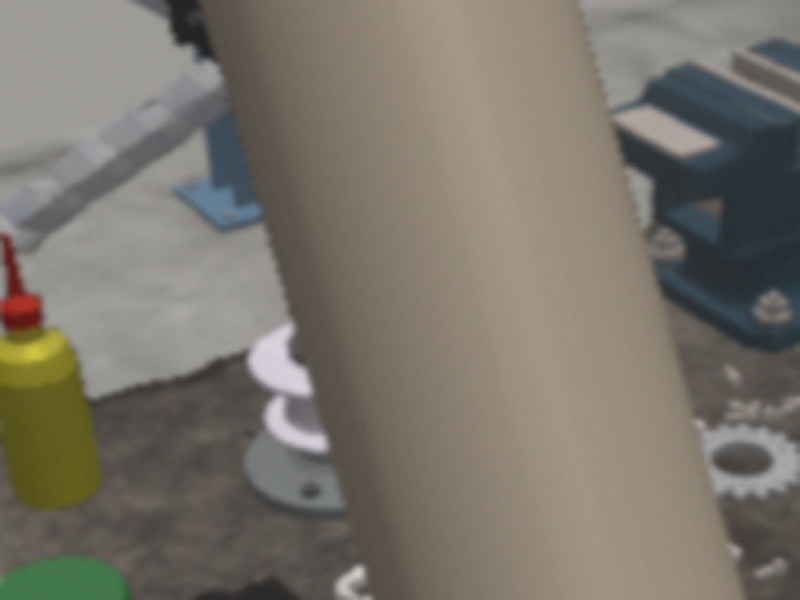

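The arm hides the hub too. I'll check the hub estimate against the first pictures, with a model overlay.

```bash
python3 - <<'E'
from h import *
out=[]
for c,f,(u,v) in(('top','top0',(228,140)),('scene','scene0',(184,160))):
    im=cv2.resize(cv2.imread(f'pics/{f}.png'),(512,384));w=40
    s=10;crop=cv2.resize(im[v-35:v+35,u-w//2-8:u+w//2+8],None,fx=s*5/7,fy=s*5/7,interpolation=2);k=s*5/7
    raw=crop.copy()
    for z,r in((.15,.005),(.131,.014),(.123,.0165),(.088,.0235),(.08,.045),(.0,.055)):
        p=circ(c,.6537,.0272,z,r,1)-[u-w//2-8,v-35];cv2.polylines(crop,[np.round(p*k+k/2).astype(np.int32)],True,(0,0,255),1)
    out.append(np.hstack([raw,crop]))
o=np.hstack(out);print(o.shape);cv2.imwrite('pics/ov.png',o[:, :] if o.shape[1]<=800 else cv2.resize(np.vstack([out[0],out[1]]),None,fx=.6,fy=.6) if 0 else np.hstack([out[0][:,out[0].shape[1]//2:],out[1][:,out[1].shape[1]//2:]]))
E
```

```text
(500, 1600, 3)
```

View pics/ov.png

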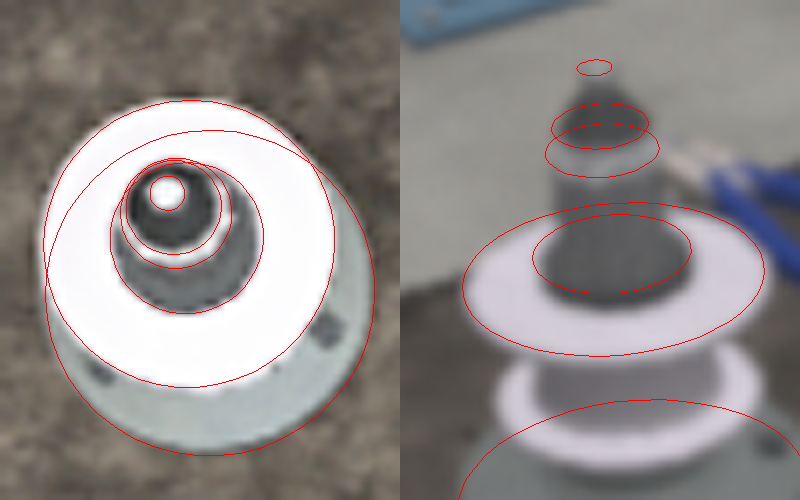

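The top overlay fits the hub well, while the scene view sits about 1.5 px off. That puts the hub at roughly (.6537, .0265). Now I'll lower.

Call:
step_arm:
  commands:
    - {"dx": 0,"dy": 0.001,"dz": 0.03,"rx": 0,"ry": 0,"rz": 0,"jaw": 0.3}
    - {"dx": 0,"dy": 0.001,"dz": 0.05,"rx": 0,"ry": 0,"rz": 0,"jaw": 0.3}
    - {"dx": 0,"dy": 0.001,"dz": 0.05,"rx": 0,"ry": 0,"rz": 0,"jaw": 0.3}

```text
time_s: 4.7
position: [0.6528, 0.0265, 0.1496]
ee_rot: [-3.137, -0.001, 1.57]
wrist_force: [-0.8, 0.1, -0.1]
width: 0.0449
finger_force: 20.0
```

Call:
step_arm:
  commands:
    - {"dx": 0,"dy": 0,"dz": 0.004,"rx": 0,"ry": 0,"rz": 0,"jaw": 0.3}
    - {"dx": 0,"dy": 0,"dz": 0.008,"rx": 0,"ry": 0,"rz": 0,"jaw": 0.3}
    - {"dx": 0,"dy": 0,"dz": 0.012,"rx": 0,"ry": 0,"rz": 0,"jaw": 0.3}
    - {"dx": 0,"dy": 0,"dz": 0.012,"rx": 0,"ry": 0,"rz": 0,"jaw": 0.3}

```text
time_s: 5.1
position: [0.6544, 0.0263, 0.1391]
ee_rot: [-3.141, -0.0, 1.57]
wrist_force: [0.3, -0.7, -0.1]
width: 0.0445
finger_force: 20.0
```

```bash
python3 g.py .6537 .0265 .11 1.5708
```

```text
d [ 0.0002 -0.0007  0.0291] r [-0.0002 -0.     -0.001 ] pos [0.6544 0.0263 0.1391] rot [-3.141 -0.     1.57 ] w 0.0445 F [ 0.3 -0.7 -0.1] t 5.1
```

Past the driver's bevel with no contact force, so I'll continue down.

Call:
step_arm:
  commands:
    - {"dx": 0,"dy": 0,"dz": 0.008,"rx": 0,"ry": 0,"rz": 0,"jaw": 0.3}
    - {"dx": 0,"dy": 0,"dz": 0.016,"rx": 0,"ry": 0,"rz": 0,"jaw": 0.3}
    - {"dx": 0,"dy": 0,"dz": 0.024,"rx": 0,"ry": 0,"rz": 0,"jaw": 0.3}
    - {"dx": 0,"dy": 0,"dz": 0.027,"rx": 0,"ry": 0,"rz": 0,"jaw": 0.3}
    - {"dx": 0,"dy": 0,"dz": 0.028,"rx": 0,"ry": 0,"rz": 0,"jaw": 0.3}

```text
time_s: 5.6
position: [0.6544, 0.0262, 0.1104]
ee_rot: [-3.141, -0.0, 1.57]
wrist_force: [0.2, 0.0, -0.8]
width: 0.0445
finger_force: 20.0
```

Call:
step_arm:
  commands:
    - {"dx": 0,"dy": 0,"dz": 0.001,"rx": 0,"ry": 0,"rz": 0,"jaw": 0.3}
    - {"dx": 0,"dy": 0,"dz": 0.001,"rx": 0,"ry": 0,"rz": 0,"jaw": 0.3}

```text
time_s: 5.8
position: [0.6547, 0.0262, 0.1102]
ee_rot: [3.141, 0.0, 1.57]
wrist_force: [0.3, -0.7, 0.5]
width: 0.0445
finger_force: 20.0
```

Call:
step_arm:
  commands:
    - {"dx": 0,"dy": 0,"dz": 0.001,"rx": 0,"ry": 0,"rz": 0,"jaw": 0.3}
    - {"dx": 0,"dy": 0,"dz": 0.001,"rx": 0,"ry": 0,"rz": 0,"jaw": 0.3}
    - {"dx": 0,"dy": 0,"dz": 0.001,"rx": 0,"ry": 0,"rz": 0,"jaw": 0.8}
    - {"dx": 0,"dy": 0,"dz": 0.001,"rx": 0,"ry": 0,"rz": 0,"jaw": 0.8}
    - {"dx": 0,"dy": 0,"dz": 0.001,"rx": 0,"ry": 0,"rz": 0,"jaw": 0.8}

```text
time_s: 6.3
position: [0.6545, 0.0262, 0.109]
ee_rot: [-3.141, -0.0, 1.57]
wrist_force: [0.5, 0.0, -0.3]
width: 0.0666
finger_force: 0.0
```

Call:
step_arm:
  commands:
    - {"dx": 0,"dy": 0,"dz": 0,"rx": 0,"ry": 0,"rz": 0,"jaw": 0.9}
    - {"dx": 0,"dy": 0,"dz": -0.03,"rx": 0,"ry": 0,"rz": 0,"jaw": 0.9}
    - {"dx": 0,"dy": 0,"dz": -0.07,"rx": 0,"ry": 0,"rz": 0,"jaw": 0.9}
    - {"dx": 0,"dy": 0,"dz": -0.11,"rx": 0,"ry": 0,"rz": 0,"jaw": 0.9}
    - {"dx": -0.03,"dy": -0.03,"dz": -0.11,"rx": 0,"ry": 0,"rz": 0,"jaw": 0.9}

```text
time_s: 6.8
position: [0.628, -0.0023, 0.2248]
ee_rot: [3.129, 0.002, 1.573]
wrist_force: [-0.6, -1.3, -0.3]
width: 0.0791
finger_force: 0.0
```

```bash
python3 g.py .4495 -.2505 .1 1.5708
```

```text
d [-0.2475 -0.1807  0.1229] r [0.0126 0.0017 0.0026] pos [ 0.628  -0.0023  0.2248] rot [3.129e+00 2.000e-03 1.573e+00] w 0.0791 F [-0.6 -1.3 -0.3] t 6.8
```

Call:
step_arm:
  commands:
    - {"dx": -0.247,"dy": -0.178,"dz": 0.03,"rx": 0,"ry": 0,"rz": 0,"jaw": 1}
    - {"dx": -0.247,"dy": -0.178,"dz": 0.03,"rx": 0,"ry": 0,"rz": 0,"jaw": 1}
    - {"dx": -0.247,"dy": -0.178,"dz": 0.03,"rx": 0,"ry": 0,"rz": 0,"jaw": 1}
    - {"dx": -0.247,"dy": -0.178,"dz": 0.03,"rx": 0,"ry": 0,"rz": 0,"jaw": 1}
    - {"dx": -0.247,"dy": -0.178,"dz": 0.03,"rx": 0,"ry": 0,"rz": 0,"jaw": 1}

```text
time_s: 7.3
position: [0.4775, -0.2067, 0.1946]
ee_rot: [3.141, 0.0, 1.57]
wrist_force: [0.6, -1.4, 1.0]
width: 0.0883
finger_force: 0.0
```

```bash
python3 - <<'E'
from g import *
b=snap('scene');a=snap('top')
go(.4495,-.2505,.05,1.5708)
cv2.imwrite('pics/c4.png',np.hstack([cv2.resize(b[110:210,130:230],(400,400),interpolation=2),cv2.resize(a[90:190,178:278],(400,400),interpolation=2)])[:,:,::-1])
print([fit('top',a,.654,.027,.088,.108,.0225,.0165)])
E
```

```text
d [-0.0414 -0.0261  0.1442] r [-0.0015  0.0003 -0.0069] pos [ 0.4761 -0.2093  0.1941] rot [-3.14   0.     1.564] w 0.0879 F [1.4 0.4 0.4] t 7.4
[(array([0.66240945, 0.03021575]), np.float64(0.07654292955100171))]
```

View pics/c4.png

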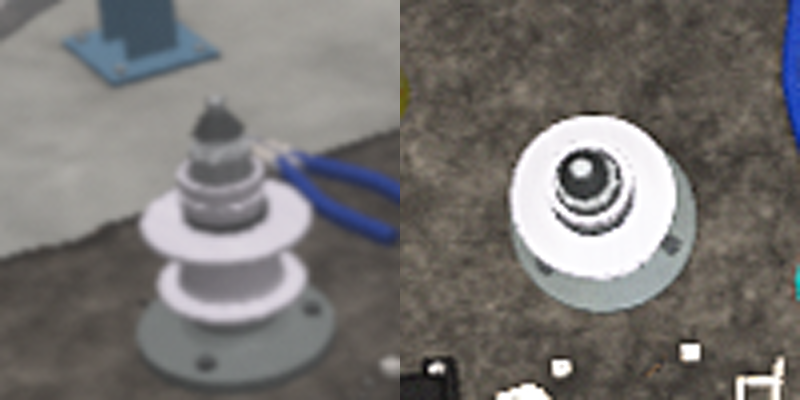

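Scene crop: the tall spacer sits flat on the collar at (224,195), centred round the driver. Next, the small sprocket.

Call:
step_arm:
  commands:
    - {"dx": -0.0405,"dy": -0.026,"dz": 0.04,"rx": 0,"ry": 0,"rz": -0.005,"jaw": 1}
    - {"dx": -0.0405,"dy": -0.026,"dz": 0.08,"rx": 0,"ry": 0,"rz": -0.005,"jaw": 1}
    - {"dx": -0.0405,"dy": -0.026,"dz": 0.12,"rx": 0,"ry": 0,"rz": -0.005,"jaw": 1}
    - {"dx": -0.0405,"dy": -0.026,"dz": 0.14,"rx": 0,"ry": 0,"rz": -0.005,"jaw": 1}
    - {"dx": -0.0405,"dy": -0.026,"dz": 0.14,"rx": 0,"ry": 0,"rz": -0.005,"jaw": 1}

```text
time_s: 7.9
position: [0.4522, -0.2449, 0.0523]
ee_rot: [-3.138, -0.003, 1.575]
wrist_force: [0.4, -0.4, 0.6]
width: 0.0884
finger_force: 0.0
```

```bash
python3 - <<'E'
from g import *
a=snap('top')
go(.4495,-.2505,.02,1.5708)
cv2.imwrite('pics/c5.png',cv2.resize(a[190:270,300:400],(600,480),interpolation=2)[:,:,::-1])
E
```

```text
d [-0.0051 -0.0035  0.0341] r [-0.0013 -0.0013  0.0043] pos [ 0.453  -0.2454  0.0541] rot [-3.140e+00 -1.000e-03  1.575e+00] w 0.088 F [ 0.  -0.   0.6] t 7.95
```

View pics/c5.png

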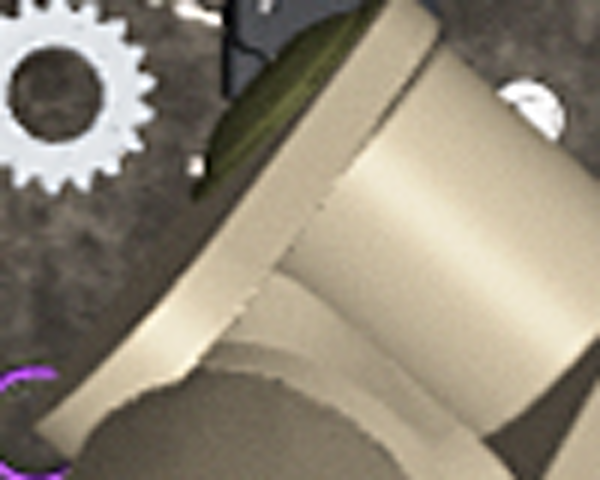

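Hidden by the arm again. I'll correct the offset and grasp.

Call:
step_arm:
  commands:
    - {"dx": -0.005,"dy": -0.0035,"dz": 0,"rx": 0,"ry": 0,"rz": 0.004,"jaw": 1}
    - {"dx": -0.005,"dy": -0.0035,"dz": 0.02,"rx": 0,"ry": 0,"rz": 0.004,"jaw": 1}
    - {"dx": -0.005,"dy": -0.0035,"dz": 0.034,"rx": 0,"ry": 0,"rz": 0.004,"jaw": 1}
    - {"dx": -0.005,"dy": -0.0035,"dz": 0.034,"rx": 0,"ry": 0,"rz": 0.004,"jaw": 1}

```text
time_s: 8.35
position: [0.4494, -0.2511, 0.0208]
ee_rot: [3.142, 0.0, 1.571]
wrist_force: [0.1, 0.6, 0.6]
width: 0.0881
finger_force: 0.0
```

```bash
python3 g.py .4495 -.2505 .02 1.5708
```

```text
d [0.0006 0.0001 0.0008] r [ 0.      0.     -0.0001] pos [ 0.4494 -0.2511  0.0208] rot [3.142 0.    1.571] w 0.0881 F [0.1 0.6 0.6] t 8.35
```

Call:
step_arm:
  commands:
    - {"dx": 0,"dy": 0,"dz": 0.0013,"rx": 0,"ry": 0,"rz": 0,"jaw": 0.5}
    - {"dx": 0,"dy": 0,"dz": 0.0013,"rx": 0,"ry": 0,"rz": 0,"jaw": 0.5}
    - {"dx": 0,"dy": 0,"dz": 0.0013,"rx": 0,"ry": 0,"rz": 0,"jaw": 0.5}
    - {"dx": 0,"dy": 0,"dz": 0.0013,"rx": 0,"ry": 0,"rz": 0,"jaw": 0.5}
    - {"dx": 0,"dy": 0,"dz": 0.0013,"rx": 0,"ry": 0,"rz": 0,"jaw": 0.5}
  force: 25

```text
time_s: 8.85
position: [0.4497, -0.2512, 0.0199]
ee_rot: [3.141, 0.001, 1.571]
wrist_force: [-0.6, 0.7, 6.9]
width: 0.061
finger_force: 25.0
```

Call:
step_arm:
  commands:
    - {"dx": 0,"dy": 0,"dz": 0,"rx": 0,"ry": 0,"rz": 0,"jaw": 0.5}
    - {"dx": 0,"dy": 0,"dz": -0.04,"rx": 0,"ry": 0,"rz": 0,"jaw": 0.5}
    - {"dx": 0,"dy": 0,"dz": -0.09,"rx": 0,"ry": 0,"rz": 0,"jaw": 0.5}
    - {"dx": 0,"dy": 0,"dz": -0.14,"rx": 0,"ry": 0,"rz": 0,"jaw": 0.5}
    - {"dx": 0,"dy": 0,"dz": -0.19,"rx": 0,"ry": 0,"rz": 0,"jaw": 0.5}

```text
time_s: 9.35
position: [0.449, -0.2505, 0.2113]
ee_rot: [-3.141, -0.0, 1.571]
wrist_force: [-0.2, -1.3, -0.7]
width: 0.0612
finger_force: 25.0
```

```bash
python3 g.py .6541 .0265 .21 1.5708
```

```text
d [0.277  0.2052 0.0013] r [-0.0003 -0.0003  0.0001] pos [ 0.449  -0.2505  0.2113] rot [-3.141 -0.     1.571] w 0.0612 F [-0.2 -1.3 -0.7] t 9.35
```

Call:
step_arm:
  commands:
    - {"dx": 0.277,"dy": 0.205,"dz": 0,"rx": 0,"ry": 0,"rz": 0,"jaw": 0.5}
    - {"dx": 0.277,"dy": 0.205,"dz": 0,"rx": 0,"ry": 0,"rz": 0,"jaw": 0.5}
    - {"dx": 0.277,"dy": 0.205,"dz": 0,"rx": 0,"ry": 0,"rz": 0,"jaw": 0.5}
    - {"dx": 0.277,"dy": 0.205,"dz": 0,"rx": 0,"ry": 0,"rz": 0,"jaw": 0.5}
    - {"dx": 0.277,"dy": 0.205,"dz": 0,"rx": 0,"ry": 0,"rz": 0,"jaw": 0.5}

```text
time_s: 9.85
position: [0.5988, -0.048, 0.2092]
ee_rot: [-3.141, -0.0, 1.571]
wrist_force: [0.2, -0.8, 0.3]
width: 0.0611
finger_force: 25.0
```

```bash
python3 g.py .6541 .0265 .21 1.5708
```

```text
d [ 0.0745  0.0553 -0.0008] r [-0.0003 -0.      0.    ] pos [ 0.5988 -0.048   0.2092] rot [-3.141 -0.     1.571] w 0.0611 F [ 0.2 -0.8  0.3] t 9.85
```

Call:
step_arm:
  commands:
    - {"dx": 0.07,"dy": 0.052,"dz": 0,"rx": 0,"ry": 0,"rz": 0,"jaw": 0.5}
    - {"dx": 0.07,"dy": 0.052,"dz": 0,"rx": 0,"ry": 0,"rz": 0,"jaw": 0.5}
    - {"dx": 0.07,"dy": 0.052,"dz": 0,"rx": 0,"ry": 0,"rz": 0,"jaw": 0.5}
    - {"dx": 0.07,"dy": 0.052,"dz": 0,"rx": 0,"ry": 0,"rz": 0,"jaw": 0.5}
    - {"dx": 0.07,"dy": 0.052,"dz": 0,"rx": 0,"ry": 0,"rz": 0,"jaw": 0.5}

```text
time_s: 10.35
position: [0.6496, 0.0192, 0.2092]
ee_rot: [-3.141, 0.0, 1.57]
wrist_force: [0.1, -0.0, -0.7]
width: 0.0613
finger_force: 25.0
```

```bash
python3 g.py .6541 .0265 .148 1.5708
```

```text
d [0.0074 0.0045 0.0612] r [-0.0006  0.0002 -0.0009] pos [0.6496 0.0192 0.2092] rot [-3.141  0.     1.57 ] w 0.0613 F [ 0.1 -0.  -0.7] t 10.35
```

Call:
step_arm:
  commands:
    - {"dx": 0.0073,"dy": 0.0045,"dz": 0,"rx": 0,"ry": 0,"rz": 0,"jaw": 0.5}
    - {"dx": 0.0073,"dy": 0.0045,"dz": 0.02,"rx": 0,"ry": 0,"rz": 0,"jaw": 0.5}
    - {"dx": 0.0073,"dy": 0.0045,"dz": 0.05,"rx": 0,"ry": 0,"rz": 0,"jaw": 0.5}
    - {"dx": 0.0073,"dy": 0.0045,"dz": 0.061,"rx": 0,"ry": 0,"rz": 0,"jaw": 0.5}
    - {"dx": 0.0073,"dy": 0.0045,"dz": 0.061,"rx": 0,"ry": 0,"rz": 0,"jaw": 0.5}

```text
time_s: 10.85
position: [0.654, 0.0271, 0.147]
ee_rot: [-3.139, -0.0, 1.57]
wrist_force: [0.4, 0.6, -0.3]
width: 0.0613
finger_force: 25.0
```

```bash
python3 g.py .6541 .0265 .129 1.5708
```

```text
d [-0.0006  0.0001  0.018 ] r [-0.003  -0.0005 -0.0008] pos [0.654  0.0271 0.147 ] rot [-3.139 -0.     1.57 ] w 0.0613 F [ 0.4  0.6 -0.3] t 10.85
```

Call:
step_arm:
  commands:
    - {"dx": 0,"dy": 0,"dz": 0.005,"rx": 0,"ry": 0,"rz": 0,"jaw": 0.5}
    - {"dx": 0,"dy": 0,"dz": 0.009,"rx": 0,"ry": 0,"rz": 0,"jaw": 0.5}
    - {"dx": 0,"dy": 0,"dz": 0.013,"rx": 0,"ry": 0,"rz": 0,"jaw": 0.5}
    - {"dx": 0,"dy": 0,"dz": 0.017,"rx": 0,"ry": 0,"rz": 0,"jaw": 0.5}
    - {"dx": 0,"dy": 0,"dz": 0.018,"rx": 0,"ry": 0,"rz": 0,"jaw": 0.5}

```text
time_s: 11.35
position: [0.6545, 0.0274, 0.1299]
ee_rot: [-3.141, -0.0, 1.571]
wrist_force: [0.3, 0.3, -0.0]
width: 0.0605
finger_force: 25.0
```

Call:
step_arm:
  commands:
    - {"dx": 0,"dy": 0,"dz": 0.001,"rx": 0,"ry": 0,"rz": 0,"jaw": 0.5}
    - {"dx": 0,"dy": 0,"dz": 0.001,"rx": 0,"ry": 0,"rz": 0,"jaw": 0.5}

```text
time_s: 11.55
position: [0.6546, 0.0274, 0.1292]
ee_rot: [-3.142, -0.0, 1.571]
wrist_force: [-0.3, 0.4, -0.6]
width: 0.061
finger_force: 25.0
```

Call:
step_arm:
  commands:
    - {"dx": 0,"dy": 0,"dz": 0.0012,"rx": 0,"ry": 0,"rz": 0,"jaw": 0.5}
    - {"dx": 0,"dy": 0,"dz": 0.0012,"rx": 0,"ry": 0,"rz": 0,"jaw": 0.5}
    - {"dx": 0,"dy": 0,"dz": 0.0012,"rx": 0,"ry": 0,"rz": 0,"jaw": 0.9}
    - {"dx": 0,"dy": 0,"dz": 0.0012,"rx": 0,"ry": 0,"rz": 0,"jaw": 0.9}
    - {"dx": 0,"dy": 0,"dz": 0.0012,"rx": 0,"ry": 0,"rz": 0,"jaw": 0.9}

```text
time_s: 12.05
position: [0.6547, 0.0273, 0.1281]
ee_rot: [3.141, 0.0, 1.571]
wrist_force: [0.2, 0.5, 0.1]
width: 0.0792
finger_force: 0.0
```

Call:
step_arm:
  commands:
    - {"dx": 0,"dy": 0,"dz": 0,"rx": 0,"ry": 0,"rz": 0,"jaw": 0.9}
    - {"dx": 0,"dy": 0,"dz": -0.02,"rx": 0,"ry": 0,"rz": 0,"jaw": 0.9}
    - {"dx": 0,"dy": 0,"dz": -0.06,"rx": 0,"ry": 0,"rz": 0,"jaw": 0.9}
    - {"dx": 0,"dy": 0,"dz": -0.1,"rx": 0,"ry": 0,"rz": 0,"jaw": 0.9}
    - {"dx": 0.01,"dy": -0.04,"dz": -0.1,"rx": 0,"ry": 0,"rz": 0,"jaw": 0.9}

```text
time_s: 12.55
position: [0.6195, 0.0359, 0.2342]
ee_rot: [3.126, 0.002, 1.569]
wrist_force: [-0.3, 0.1, -0.8]
width: 0.0795
finger_force: 0.0
```

```bash
python3 g.py .466 .1655 .1 1.5708
```

```text
d [ 0.1296 -0.1557  0.1315] r [ 0.0153  0.0021 -0.0013] pos [0.6195 0.0359 0.2342] rot [3.126e+00 2.000e-03 1.569e+00] w 0.0795 F [-0.3  0.1 -0.8] t 12.55
```

Call:
step_arm:
  commands:
    - {"dx": 0.13,"dy": -0.1535,"dz": 0,"rx": 0,"ry": 0,"rz": 0,"jaw": 0.8}
    - {"dx": 0.13,"dy": -0.1535,"dz": 0,"rx": 0,"ry": 0,"rz": 0,"jaw": 0.8}
    - {"dx": 0.13,"dy": -0.1535,"dz": 0.02,"rx": 0,"ry": 0,"rz": 0,"jaw": 0.8}
    - {"dx": 0.13,"dy": -0.1535,"dz": 0.05,"rx": 0,"ry": 0,"rz": 0,"jaw": 0.8}
    - {"dx": 0.13,"dy": -0.1535,"dz": 0.08,"rx": 0,"ry": 0,"rz": 0,"jaw": 0.8}

```text
time_s: 13.05
position: [0.459, 0.1694, 0.1489]
ee_rot: [3.138, -0.001, 1.573]
wrist_force: [1.0, -0.3, -0.8]
width: 0.0704
finger_force: 0.0
```

```bash
python3 g.py .466 .1655 .05 1.5708
```

```text
d [-0.004   0.0066  0.0989] r [ 0.0037 -0.0008  0.0025] pos [0.459  0.1694 0.1489] rot [ 3.138e+00 -1.000e-03  1.573e+00] w 0.0704 F [ 1.  -0.3 -0.8] t 13.05
```

Call:
step_arm:
  commands:
    - {"dx": -0.003,"dy": 0.005,"dz": 0.04,"rx": 0,"ry": 0,"rz": 0,"jaw": 0.8}
    - {"dx": -0.003,"dy": 0.005,"dz": 0.08,"rx": 0,"ry": 0,"rz": 0,"jaw": 0.8}
    - {"dx": -0.003,"dy": 0.005,"dz": 0.098,"rx": 0,"ry": 0,"rz": 0,"jaw": 0.8}
    - {"dx": -0.003,"dy": 0.005,"dz": 0.098,"rx": 0,"ry": 0,"rz": 0,"jaw": 0.8}
    - {"dx": -0.003,"dy": 0.005,"dz": 0.098,"rx": 0,"ry": 0,"rz": 0,"jaw": 0.8}

```text
time_s: 13.55
position: [0.4665, 0.1644, 0.0506]
ee_rot: [3.141, -0.0, 1.571]
wrist_force: [-0.2, -0.1, -0.1]
width: 0.0704
finger_force: 0.0
```

```bash
python3 - <<'E'
from g import *
b=snap('scene');a=snap('top')
go(.466,.1655,.0195,1.5708)
cv2.imwrite('pics/c6.png',np.hstack([cv2.resize(b[110:210,130:230],(400,400),interpolation=2),cv2.resize(a[90:190,178:278],(400,400),interpolation=2)])[:,:,::-1])
E
```

```text
d [ 0.0011 -0.0009  0.0319] r [ 0.0026 -0.0003 -0.    ] pos [0.4668 0.1644 0.0514] rot [ 3.139 -0.     1.571] w 0.0707 F [-0.2  0.7  0.5] t 13.65
```

View pics/c6.png

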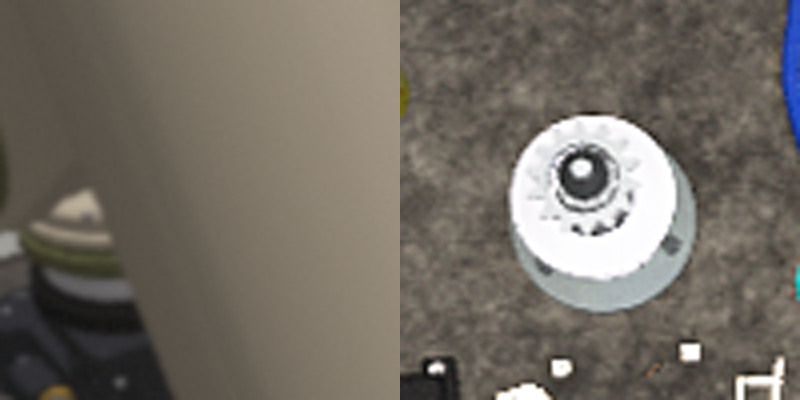

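Top crop: the sprocket lies concentric round the driver at (585,180). Now the thin spacer.

Call:
step_arm:
  commands:
    - {"dx": 0.001,"dy": -0.0009,"dz": 0.02,"rx": 0,"ry": 0,"rz": 0,"jaw": 0.8}
    - {"dx": 0.001,"dy": -0.0009,"dz": 0.032,"rx": 0,"ry": 0,"rz": 0,"jaw": 0.8}
    - {"dx": 0.001,"dy": -0.0009,"dz": 0.032,"rx": 0,"ry": 0,"rz": 0,"jaw": 0.8}
    - {"dx": 0.001,"dy": -0.0009,"dz": 0.032,"rx": 0,"ry": 0,"rz": 0,"jaw": 0.4}
    - {"dx": 0.001,"dy": -0.0009,"dz": 0.032,"rx": 0,"ry": 0,"rz": 0,"jaw": 0.4}

```text
time_s: 14.15
position: [0.4657, 0.1654, 0.019]
ee_rot: [3.14, -0.0, 1.571]
wrist_force: [-0.2, -0.7, -0.2]
width: 0.0569
finger_force: 0.0
```

Call:
step_arm:
  commands:
    - {"dx": 0,"dy": 0,"dz": 0,"rx": 0,"ry": 0,"rz": 0,"jaw": 0.4}
    - {"dx": 0,"dy": 0,"dz": 0,"rx": 0,"ry": 0,"rz": 0,"jaw": 0.4}
    - {"dx": 0,"dy": 0,"dz": 0,"rx": 0,"ry": 0,"rz": 0,"jaw": 0.4}

```text
time_s: 14.45
position: [0.4656, 0.1654, 0.0188]
ee_rot: [3.14, -0.0, 1.571]
wrist_force: [-0.7, -0.5, 6.0]
width: 0.0502
finger_force: 25.0
```

Call:
step_arm:
  commands:
    - {"dx": 0,"dy": 0,"dz": -0.045,"rx": 0,"ry": 0,"rz": 0,"jaw": 0.4}
    - {"dx": 0,"dy": 0,"dz": -0.09,"rx": 0,"ry": 0,"rz": 0,"jaw": 0.4}
    - {"dx": 0,"dy": 0,"dz": -0.14,"rx": 0,"ry": 0,"rz": 0,"jaw": 0.4}
    - {"dx": 0,"dy": 0,"dz": -0.185,"rx": 0,"ry": 0,"rz": 0,"jaw": 0.4}
    - {"dx": 0,"dy": 0,"dz": -0.185,"rx": 0,"ry": 0,"rz": 0,"jaw": 0.4}

```text
time_s: 14.95
position: [0.467, 0.1657, 0.2086]
ee_rot: [3.13, -0.001, 1.571]
wrist_force: [0.4, -0.1, -0.2]
width: 0.05
finger_force: 25.0
```

Call:
step_arm:
  commands:
    - {"dx": -0.138,"dy": 0.188,"dz": 0,"rx": 0,"ry": 0,"rz": 0,"jaw": 0.4}
    - {"dx": -0.138,"dy": 0.188,"dz": 0,"rx": 0,"ry": 0,"rz": 0,"jaw": 0.4}
    - {"dx": -0.138,"dy": 0.188,"dz": 0,"rx": 0,"ry": 0,"rz": 0,"jaw": 0.4}
    - {"dx": -0.138,"dy": 0.188,"dz": 0,"rx": 0,"ry": 0,"rz": 0,"jaw": 0.4}
    - {"dx": -0.138,"dy": 0.188,"dz": 0,"rx": 0,"ry": 0,"rz": 0,"jaw": 0.4}

```text
time_s: 15.45
position: [0.6549, 0.025, 0.2014]
ee_rot: [-3.14, 0.0, 1.569]
wrist_force: [-0.4, 0.1, -0.3]
width: 0.0498
finger_force: 25.0
```

Call:
step_arm:
  commands:
    - {"dx": 0,"dy": 0,"dz": 0,"rx": 0,"ry": 0,"rz": 0,"jaw": 0.4}
    - {"dx": 0,"dy": 0,"dz": 0,"rx": 0,"ry": 0,"rz": 0,"jaw": 0.4}

```text
time_s: 15.65
position: [0.6528, 0.0272, 0.2015]
ee_rot: [-3.139, -0.001, 1.57]
wrist_force: [0.6, -0.4, -0.9]
width: 0.05
finger_force: 25.0
```

```bash
python3 g.py .6543 .0268 .155 1.5708
```

```text
d [-0.0004  0.0016  0.0465] r [-0.0024 -0.0005 -0.0007] pos [0.6528 0.0272 0.2015] rot [-3.139e+00 -1.000e-03  1.570e+00] w 0.05 F [ 0.6 -0.4 -0.9] t 15.65
```

Call:
step_arm:
  commands:
    - {"dx": 0,"dy": 0.001,"dz": 0.03,"rx": 0,"ry": 0,"rz": 0,"jaw": 0.4}
    - {"dx": 0,"dy": 0.001,"dz": 0.05,"rx": 0,"ry": 0,"rz": 0,"jaw": 0.4}
    - {"dx": 0,"dy": 0.001,"dz": 0.056,"rx": 0,"ry": 0,"rz": 0,"jaw": 0.4}
    - {"dx": 0,"dy": 0.001,"dz": 0.06,"rx": 0,"ry": 0,"rz": 0,"jaw": 0.4}
    - {"dx": 0,"dy": 0.001,"dz": 0.062,"rx": 0,"ry": 0,"rz": 0,"jaw": 0.4}

```text
time_s: 16.15
position: [0.6542, 0.0278, 0.1418]
ee_rot: [3.14, 0.0, 1.571]
wrist_force: [-0.1, -0.0, -0.4]
width: 0.0501
finger_force: 25.0
```

Call:
step_arm:
  commands:
    - {"dx": 0,"dy": 0,"dz": 0.001,"rx": 0,"ry": 0,"rz": 0,"jaw": 0.4}
    - {"dx": 0,"dy": 0,"dz": 0.002,"rx": 0,"ry": 0,"rz": 0,"jaw": 0.4}
    - {"dx": 0,"dy": 0,"dz": 0.002,"rx": 0,"ry": 0,"rz": 0,"jaw": 0.4}

```text
time_s: 16.45
position: [0.6543, 0.0273, 0.1394]
ee_rot: [3.141, 0.0, 1.571]
wrist_force: [0.9, 0.5, -1.2]
width: 0.0498
finger_force: 25.0
```

Call:
step_arm:
  commands:
    - {"dx": 0,"dy": 0,"dz": 0.001,"rx": 0,"ry": 0,"rz": 0,"jaw": 0.4}
    - {"dx": 0,"dy": 0,"dz": 0.002,"rx": 0,"ry": 0,"rz": 0,"jaw": 0.4}
    - {"dx": 0,"dy": 0,"dz": 0.003,"rx": 0,"ry": 0,"rz": 0,"jaw": 0.4}
    - {"dx": 0,"dy": 0,"dz": 0.003,"rx": 0,"ry": 0,"rz": 0,"jaw": 0.4}

```text
time_s: 16.85
position: [0.6542, 0.0273, 0.1359]
ee_rot: [-3.141, -0.0, 1.571]
wrist_force: [-0.4, 0.0, -1.2]
width: 0.0497
finger_force: 25.0
```

Call:
step_arm:
  commands:
    - {"dx": 0,"dy": 0,"dz": 0,"rx": 0,"ry": 0,"rz": 0,"jaw": 0.8}
    - {"dx": 0,"dy": 0,"dz": 0,"rx": 0,"ry": 0,"rz": 0,"jaw": 0.8}
    - {"dx": 0,"dy": 0,"dz": 0,"rx": 0,"ry": 0,"rz": 0,"jaw": 0.8}
    - {"dx": 0,"dy": 0,"dz": -0.02,"rx": 0,"ry": 0,"rz": 0,"jaw": 0.8}
    - {"dx": 0,"dy": 0,"dz": -0.065,"rx": 0,"ry": 0,"rz": 0,"jaw": 0.8}

```text
time_s: 17.35
position: [0.6529, 0.0274, 0.1983]
ee_rot: [-3.134, -0.001, 1.571]
wrist_force: [1.0, 0.4, -0.4]
width: 0.0707
finger_force: 0.0
```

```bash
python3 g.py .4517 -.0703 .2 .7854
```

```text
d [-0.0978 -0.2012 -0.0003] r [-0.0078  0.002   0.7853] pos [0.6529 0.0274 0.1983] rot [-3.134e+00 -1.000e-03  1.571e+00] w 0.0707 F [ 1.   0.4 -0.4] t 17.35
```

Call:
step_arm:
  commands:
    - {"dx": -0.098,"dy": -0.2,"dz": -0.02,"rx": 0,"ry": 0,"rz": 0.785,"jaw": 1}
    - {"dx": -0.098,"dy": -0.2,"dz": -0.02,"rx": 0,"ry": 0,"rz": 0.785,"jaw": 1}
    - {"dx": -0.098,"dy": -0.2,"dz": 0,"rx": 0,"ry": 0,"rz": 0.785,"jaw": 1}
    - {"dx": -0.098,"dy": -0.2,"dz": 0.03,"rx": 0,"ry": 0,"rz": 0.785,"jaw": 1}
    - {"dx": -0.098,"dy": -0.2,"dz": 0.06,"rx": 0,"ry": 0,"rz": 0.785,"jaw": 1}

```text
time_s: 17.85
position: [0.4539, -0.0713, 0.1443]
ee_rot: [3.136, -0.002, 0.814]
wrist_force: [1.4, -0.2, -1.0]
width: 0.0879
finger_force: 0.0
```

Call:
step_arm:
  commands:
    - {"dx": 0,"dy": 0,"dz": 0,"rx": 0,"ry": 0,"rz": 0.07,"jaw": 1}
    - {"dx": 0,"dy": 0,"dz": 0,"rx": 0,"ry": 0,"rz": 0.07,"jaw": 1}

```text
time_s: 18.05
position: [0.4546, -0.0705, 0.1424]
ee_rot: [-3.141, 0.0, 0.749]
wrist_force: [0.9, -0.3, 0.5]
width: 0.0879
finger_force: 0.0
```

```bash
python3 - <<'E'
from g import *
b=snap('scene');a=snap('top')
go(.4517,-.0703,.05,.7854)
cv2.imwrite('pics/c7.png',np.hstack([cv2.resize(b[110:210,130:230],(400,400),interpolation=2),cv2.resize(a[90:190,178:278],(400,400),interpolation=2)])[:,:,::-1])
E
```

```text
d [-0.0031 -0.0032  0.0933] r [ 0.0018 -0.0008 -0.0324] pos [ 0.456  -0.0704  0.1433] rot [ 3.14e+00 -1.00e-03  7.53e-01] w 0.0884 F [ 0.   0.  -0.2] t 18.15
```

View pics/c7.png

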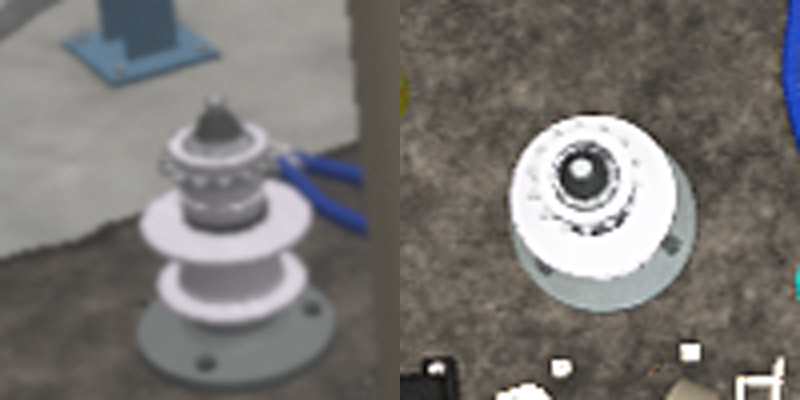

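The stack is good: spacer, sprocket (218,170), thin spacer (218,150), all flat and centred. Next, the lock ring.

Call:
step_arm:
  commands:
    - {"dx": -0.003,"dy": -0.0032,"dz": 0.04,"rx": 0,"ry": 0,"rz": -0.03,"jaw": 1}
    - {"dx": -0.003,"dy": -0.0032,"dz": 0.08,"rx": 0,"ry": 0,"rz": -0.03,"jaw": 1}
    - {"dx": -0.003,"dy": -0.0032,"dz": 0.1,"rx": 0,"ry": 0,"rz": -0.03,"jaw": 1}
    - {"dx": -0.003,"dy": -0.0032,"dz": 0.1,"rx": 0,"ry": 0,"rz": -0.03,"jaw": 1}
    - {"dx": -0.003,"dy": -0.0032,"dz": 0.1,"rx": 0,"ry": 0,"rz": -0.03,"jaw": 1}

```text
time_s: 18.65
position: [0.4518, -0.07, 0.0434]
ee_rot: [3.14, -0.001, 0.782]
wrist_force: [0.3, -0.6, -0.3]
width: 0.0881
finger_force: 0.0
```

```bash
python3 g.py .4517 -.0703 .019 .7854
```

```text
d [-0.0003  0.0001  0.0244] r [ 0.0013 -0.0006 -0.0031] pos [ 0.4518 -0.07    0.0434] rot [ 3.14e+00 -1.00e-03  7.82e-01] w 0.0881 F [ 0.3 -0.6 -0.3] t 18.65
```

Call:
step_arm:
  commands:
    - {"dx": 0,"dy": 0,"dz": 0.0244,"rx": 0,"ry": 0,"rz": 0,"jaw": 1}
    - {"dx": 0,"dy": 0,"dz": 0.0244,"rx": 0,"ry": 0,"rz": 0,"jaw": 1}
    - {"dx": 0,"dy": 0,"dz": 0.0244,"rx": 0,"ry": 0,"rz": 0,"jaw": 0.4}
    - {"dx": 0,"dy": 0,"dz": 0.0244,"rx": 0,"ry": 0,"rz": 0,"jaw": 0.4}
    - {"dx": 0,"dy": 0,"dz": 0.0244,"rx": 0,"ry": 0,"rz": 0,"jaw": 0.4}

```text
time_s: 19.15
position: [0.451, -0.07, 0.0192]
ee_rot: [3.14, -0.0, 0.781]
wrist_force: [-0.5, -0.3, -0.4]
width: 0.066
finger_force: 0.0
```

Call:
step_arm:
  commands:
    - {"dx": 0,"dy": 0,"dz": 0,"rx": 0,"ry": 0,"rz": 0,"jaw": 0.4}
    - {"dx": 0,"dy": 0,"dz": 0,"rx": 0,"ry": 0,"rz": 0,"jaw": 0.4}
    - {"dx": 0,"dy": 0,"dz": 0,"rx": 0,"ry": 0,"rz": 0,"jaw": 0.4}

```text
time_s: 19.45
position: [0.4509, -0.0699, 0.0187]
ee_rot: [3.141, -0.0, 0.781]
wrist_force: [-0.6, 0.8, 5.8]
width: 0.0549
finger_force: 25.0
```

Call:
step_arm:
  commands:
    - {"dx": 0,"dy": 0,"dz": -0.045,"rx": 0,"ry": 0,"rz": 0,"jaw": 0.4}
    - {"dx": 0,"dy": 0,"dz": -0.09,"rx": 0,"ry": 0,"rz": 0,"jaw": 0.4}
    - {"dx": 0,"dy": 0,"dz": -0.14,"rx": 0,"ry": 0,"rz": 0,"jaw": 0.4}
    - {"dx": 0,"dy": 0,"dz": -0.185,"rx": 0,"ry": 0,"rz": 0,"jaw": 0.4}
    - {"dx": 0,"dy": 0,"dz": -0.185,"rx": 0,"ry": 0,"rz": 0,"jaw": 0.4}

```text
time_s: 19.95
position: [0.4525, -0.0705, 0.2084]
ee_rot: [3.132, -0.004, 0.781]
wrist_force: [0.5, -0.0, -1.2]
width: 0.0545
finger_force: 25.0
```

```bash
python3 g.py .6543 .027 .2 .7854
```

```text
d [0.212  0.0727 0.0099] r [ 0.0099 -0.0039 -0.0044] pos [ 0.4525 -0.0705  0.2084] rot [ 3.132 -0.004  0.781] w 0.0545 F [ 0.5 -0.  -1.2] t 19.95
```

Call:
step_arm:
  commands:
    - {"dx": 0.212,"dy": 0.073,"dz": 0,"rx": 0,"ry": 0,"rz": 0,"jaw": 0.4}
    - {"dx": 0.212,"dy": 0.073,"dz": 0,"rx": 0,"ry": 0,"rz": 0,"jaw": 0.4}
    - {"dx": 0.212,"dy": 0.073,"dz": 0,"rx": 0,"ry": 0,"rz": 0,"jaw": 0.4}
    - {"dx": 0.212,"dy": 0.073,"dz": 0,"rx": 0,"ry": 0,"rz": 0,"jaw": 0.4}
    - {"dx": 0.212,"dy": 0.073,"dz": 0,"rx": 0,"ry": 0,"rz": 0,"jaw": 0.4}

```text
time_s: 20.45
position: [0.6548, 0.0294, 0.201]
ee_rot: [-3.14, 0.001, 0.782]
wrist_force: [-0.1, -0.8, -1.9]
width: 0.0544
finger_force: 25.0
```

Call:
step_arm:
  commands:
    - {"dx": 0,"dy": 0,"dz": 0,"rx": 0,"ry": 0,"rz": 0,"jaw": 0.4}
    - {"dx": 0,"dy": 0,"dz": 0,"rx": 0,"ry": 0,"rz": 0,"jaw": 0.4}
    - {"dx": 0,"dy": 0,"dz": 0,"rx": 0,"ry": 0,"rz": 0,"jaw": 0.4}

```text
time_s: 20.75
position: [0.6519, 0.027, 0.2028]
ee_rot: [-3.141, 0.001, 0.78]
wrist_force: [0.5, -0.4, -0.3]
width: 0.0543
finger_force: 25.0
```

```bash
python3 g.py .6543 .0272 .152 .7854
```

```text
d [0.0019 0.0016 0.0508] r [-0.001   0.0009 -0.0052] pos [0.6519 0.027  0.2028] rot [-3.141e+00  1.000e-03  7.800e-01] w 0.0543 F [ 0.5 -0.4 -0.3] t 20.75
```

Call:
step_arm:
  commands:
    - {"dx": 0.0017,"dy": 0.0014,"dz": 0.02,"rx": 0,"ry": 0,"rz": -0.005,"jaw": 0.4}
    - {"dx": 0.0017,"dy": 0.0014,"dz": 0.04,"rx": 0,"ry": 0,"rz": -0.005,"jaw": 0.4}
    - {"dx": 0.0017,"dy": 0.0014,"dz": 0.048,"rx": 0,"ry": 0,"rz": -0.005,"jaw": 0.4}
    - {"dx": 0.0017,"dy": 0.0014,"dz": 0.05,"rx": 0,"ry": 0,"rz": -0.005,"jaw": 0.4}
    - {"dx": 0.0017,"dy": 0.0014,"dz": 0.05,"rx": 0,"ry": 0,"rz": -0.005,"jaw": 0.4}

```text
time_s: 21.25
position: [0.6549, 0.0274, 0.154]
ee_rot: [3.141, -0.0, 0.785]
wrist_force: [1.1, 0.7, -0.0]
width: 0.0543
finger_force: 25.0
```

```bash
python3 g.py .6543 .0272 .144 .7854
```

```text
d [-0.0006 -0.0003  0.01  ] r [ 0.0006 -0.0005  0.    ] pos [0.6549 0.0274 0.154 ] rot [ 3.141 -0.     0.785] w 0.0543 F [ 1.1  0.7 -0. ] t 21.25
```

Call:
step_arm:
  commands:
    - {"dx": 0,"dy": 0,"dz": 0.003,"rx": 0,"ry": 0,"rz": 0,"jaw": 0.4}
    - {"dx": 0,"dy": 0,"dz": 0.006,"rx": 0,"ry": 0,"rz": 0,"jaw": 0.4}
    - {"dx": 0,"dy": 0,"dz": 0.009,"rx": 0,"ry": 0,"rz": 0,"jaw": 0.4}
    - {"dx": 0,"dy": 0,"dz": 0.01,"rx": 0,"ry": 0,"rz": 0,"jaw": 0.4}
    - {"dx": 0,"dy": 0,"dz": 0.01,"rx": 0,"ry": 0,"rz": 0,"jaw": 0.4}

```text
time_s: 21.75
position: [0.6548, 0.0277, 0.1437]
ee_rot: [3.142, 0.0, 0.786]
wrist_force: [-2.7, 0.5, 3.7]
width: 0.0545
finger_force: 25.0
```

Contact came at exactly the expected height (.1437). Release and withdraw.

Call:
step_arm:
  commands:
    - {"dx": 0,"dy": 0,"dz": 0,"rx": 0,"ry": 0,"rz": 0,"jaw": 0.9}
    - {"dx": 0,"dy": 0,"dz": 0,"rx": 0,"ry": 0,"rz": 0,"jaw": 0.9}
    - {"dx": 0,"dy": 0,"dz": 0,"rx": 0,"ry": 0,"rz": 0,"jaw": 0.9}
    - {"dx": 0,"dy": 0,"dz": -0.02,"rx": 0,"ry": 0,"rz": 0,"jaw": 0.9}
    - {"dx": 0,"dy": 0,"dz": -0.065,"rx": 0,"ry": 0,"rz": 0,"jaw": 0.9}

```text
time_s: 22.25
position: [0.6538, 0.0277, 0.2053]
ee_rot: [-3.135, 0.005, 0.786]
wrist_force: [-0.2, 0.2, -0.1]
width: 0.0794
finger_force: 0.0
```

Call:
step_arm:
  commands:
    - {"dx": -0.2,"dy": 0.03,"dz": -0.03,"rx": 0,"ry": 0,"rz": 0,"jaw": 0.9}
    - {"dx": -0.2,"dy": 0.03,"dz": -0.03,"rx": 0,"ry": 0,"rz": 0,"jaw": 0.9}
    - {"dx": -0.2,"dy": 0.03,"dz": -0.03,"rx": 0,"ry": 0,"rz": 0,"jaw": 0.9}
    - {"dx": -0.2,"dy": 0.03,"dz": -0.03,"rx": 0,"ry": 0,"rz": 0,"jaw": 0.9}
    - {"dx": -0.2,"dy": 0.03,"dz": -0.03,"rx": 0,"ry": 0,"rz": 0,"jaw": 0.9}

```text
time_s: 22.75
position: [0.5328, -0.1386, 0.2394]
ee_rot: [3.14, 0.0, 0.781]
wrist_force: [0.7, 0.8, 0.4]
width: 0.0794
finger_force: 0.0
```

```bash
python3 - <<'E'
from g import *
b=snap('scene');a=snap('top')
cv2.imwrite('pics/c8.png',np.hstack([cv2.resize(b[110:210,130:230],(400,400),interpolation=2),cv2.resize(a[90:190,178:278],(400,400),interpolation=2)])[:,:,::-1])
E
```

```text
(no output)
```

View pics/c8.png

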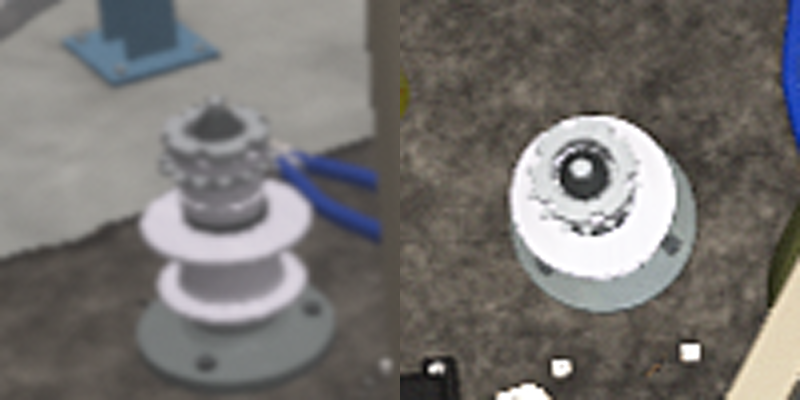

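The lock ring lies flat on top at (217,125), concentric in the top crop at (585,175). All four parts are stacked in order.

```bash
python3 -c "
from cell import env
print(env.finish_job())"
```

```text
the job is handed in; nothing more can be done
None
```

The tall spacer, small sprocket, thin spacer and lock ring are on the hub in that order, flat and centred in the last camera views. The larger sprocket was left where it lay, and the job is handed in at about 23 s on the clock.

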